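# Switch the seesaw sorter and feed the ball down the other chute

## Robot

A 6-joint arm with a two-finger parallel gripper is mounted at the origin on a cart in front of the work surface, level with it; the furniture and walls round the work are solid. World frame = base frame: x ahead of the robot, y to its left, z up, the work surface at z = 0. Lengths are in m, angles in rad, forces in N, time in s.
With the tool pointing down it reaches from about 0.225 to 0.875 m from the base axis. Payload 3.4 kg.
Tool frame: the origin (TCP) lies between the finger pads; the fingertips stand bot.tips_ahead ahead of it and the grasp point (between the pads) lies 6 mm ahead of it (bot.tips_ahead is the distance from the TCP to the fingertips, in m); z points along the fingers, y is the line along which they close (so a half turn about z gives the same grasp; the last joint's range is limited). The gripper opens to 85 mm and grips with 20 to 120 N. Pads are 22 mm wide; open, the fingers measure 114 mm over their backs; the gripper's body (76 mm by 85 mm) begins 54 mm behind the grasp point. The pads swing forward as they close: fully open they stand 13 mm farther back than shut.
Start: joints at [-1.278, 0.276, 1.505, -0, 1.361, -0.121], TCP at [0.231, -0.527, 0.256] pointing down, gripper open.
Joint ranges: [-2.89, 2.89], [-0.75, 2.08], [0.22, 2.7], [-1.18, 4.32], [0.11, 2.71], [-2.7, 2.7]. Speed limits (rad/s): [2.57, 2.57, 3.14, 3.14, 3.14, 3.14].

## Interface

Orientations are given as a rotation vector (axis times angle).
In Python, from station import bot, observe, cams, order gives the robot as it stands. The module is installed in compiled form; this text tells all that it offers. Calls block until the motion is done:
- bot.move_ptp(position, orientation): joint-space move of the TCP to a pose.
- bot.servo_line(position, ori=None, speed=0.15, threshold=None): straight line of the TCP; ori=None keeps the orientation; speed is the mean speed in m/s. With threshold (N) it stops when the force on the tool has changed by that much, and returns True; else False.
- bot.move_j(angles): joint-space move.
- bot.open_gripper() and bot.grasp(f_grip=None): open the fingers fully, or close them until they stop; f_grip is the grip in N (None keeps the last).
- bot.sleep(seconds).
- bot.ik(position, orientation): joint angles nearest the present ones, or None.
- observe(): the state.
- cams.grab_frame(name): name is "side" or "top" or "wrist"; returns the picture (480x640x3 uint8, red, green, blue); there is no depth.
- cams.calibration(name): a dict with "mtx" (3x3 intrinsics, pixels), "T" (4x4, takes a point from camera to world coordinates). Camera axes: x right, y up, looking along -z (the intrinsics and any distortion apply to the point x, -y, -z); pixel columns grow to the right and rows downward; lengths in m; the calibration is good to about 2 mm. A picture is of the moment at which its call begins: read the wrist's pose just before it. calibration takes no time and is no camera call; for the wrist camera it gives the pose at the moment of the call.
A pose or a line that the arm cannot do raises bot.PlanningError and nothing moves.
- order.job_done(): hands the job in; it is judged then, once.
Trained networks look in the newest picture that a camera, given by its name, has taken for a name from the list of things; names that differ only in an ending like _2 or _b are one class to them, and where a whole thing is asked for, a point or a joint stands for the part that bears it (a point fixed in the world has none). Each returns a list of dicts, best first, with "conf" (0 to 1); they miss things now and then, are a little off and sometimes report something else, mostly with a low value. They report only what shows in the picture. A call takes as long as a camera call. They do not tell look-alikes from the thing itself.
- cams.regions_of(query, camera): "region" (480x640 bool, what is visible of it) and "point" ([column, row] in pixels, amid what is visible of it).
- cams.landmark_of(query, camera): "point" ([column, row] in pixels: a listed point, or the origin of a listed thing).
The state is a dict: "time_s": time; "joint_pos": joint angles; "joint_vel": joint speeds; "joint_torque": joint torques, N m; "ee_pos": TCP position; "ee_rot": TCP orientation; "wrist_force": force on the tool from outside, world axes, zero at the start; "moment": the same for the moment, N m; "gripper_width": finger opening in m; "grasp_force": force on a finger pad.
Only numpy, scipy, OpenCV 4.12 (cv2) and the standard library are available. Lean on these libraries where they do the work, as an engineer would, in place of code of your own. Each camera call takes 0.05 s, during which the arm holds its last target. There are 200 camera calls.

## Task

Press the raised side of the sorter's seesaw gate down with a fingertip, so that it rocks over its pivot and lies fully home on the other side. Then, without gripping or lifting it, push the steel ball that waits in the feed trough along it and off the trough's end onto the gate, so that it rolls down the other chute and comes to rest in that catch tray. Leave everything else where it is.

Things in the scene. Friction and masses are not known exactly. Their poses are not given: they have to be found in the camera images.
- sorter: Sheet-metal stand fixed to the bench, 364 mm long (y), x = -147 to +95 mm, up to 181 mm high. Origin on the bench under the gate's middle. Yaw 1.0 to 1.5: +x leads along the feed trough (right to left of the scene); +y leads along the gate toward the robot. From y = +-80 mm out, a 100 mm wide chute leads down to a catch tray ending at y = +-178 mm; cheeks at x = +-51 mm, up to 96 mm high.
- gate (a joint): Tilt (rad) of the gate about its pivot (sorter x axis, z = 115 mm), -0.30 to +0.30, a stop at each end (starts on either). Positive: near (+y) wing raised, parts go to the far tray; negative: far wing raised, parts go near. A 36 mm round weight over the pivot at x = 46 to 95 mm, top 66 mm above it, makes it over-centre: 1 N on a wing starts it; past level it falls to the other stop and stays.
- gate_near (a point): Point on the top face of the gate's near (+y) wing, sorter x = -10 mm, 60 mm from the pivot: where to press if this wing is raised (z about 136 mm raised, 100 mm down). Moves with the gate. The board is 102 mm (x = -54 to +48 mm) by 156 mm (y), 6 mm thick, with low lips at its x ends.
- gate_far (a point): The same on the far (-y) wing, 60 mm from the pivot. Note for both wings: a big welding helmet, about 300 mm, hangs fixed beside the robot's left shoulder (x 0.12, y 0.40, z 0.33 m). An arm whose shoulder sticks out to the left strikes it if it turns far to the left; leaning the tool 15 to 45 degrees, wrist to the right, keeps such an arm turned right.
- feed_end (a point): Middle of the feed trough's end edge, on its floor (sorter x = -42 mm, z = 127 mm). The straight U trough runs from x = -145 mm to here along y = 0: 33 mm wide outside, 29 inside, walls only 6 mm above its floor (top z = 133 mm), open at both ends. Past the edge the gate's board lies 9 mm lower; the ball drops onto it once its centre is past this edge.
- ball: Bright steel bearing ball, 36 mm diameter, about 190 g, lying in the feed trough; origin at the centre of the ball (z = 145 mm at the start). It stands 30 mm proud of the trough's walls and stays where it is left; the trough behind it (sorter -x, to the right) is free, so a fingertip can come down there and push it from behind, at half its height or lower (pushed from higher up it may wedge).
- tray_near (a point): Middle of the floor of the near (+y) catch tray (sorter y = 152 mm, z = 48 mm). A ball at rest in the tray has its centre about 18 mm above the floor.
- tray_far (a point): The same in the far (-y) catch tray (sorter y = -152 mm).
- nut: Bystander: hexagonal steel coupling nut, 26 x 30 x 30 mm, standing on the bench beside the feed trough, nearer the robot; origin at the centre of its underside.
- tin: Bystander: round flat tin, 65 mm diameter, 31 mm high, on the bench to the left of the sorter, nearer the robot than the spanner; origin at the centre of its underside.
- wrench: Bystander: steel spanner, 204 x 34 x 10 mm, lying on the bench to the left of the sorter; origin at the centre of its underside.
There are look-alikes about, which are no part of the job. What is shaped like the ball but blue or green is not meant.

How it is judged:
On the way, in this order (a step that is already met when the one before it is completed fails the run):
1. the gate lies fully over on the other side from where it started, with the ball still waiting in the feed trough (distance of gate_near from where it was at the start of the episode above 0.028 m and (value of joint gate below -0.26 rad or value of joint gate above 0.26 rad) and x of ball in the frame of sorter below -0.055 m and height (world z) of ball above 0.13 m), for 0.2 s.
2. the ball has rolled down the other chute into its catch tray (distance of gate_near from where it was at the start of the episode above 0.028 m and x of ball in the frame of sorter between -0.05 and 0.05 m and height (world z) of ball below 0.085 m and ((value of joint gate below -0.26 rad and y of ball in the frame of sorter above 0.125 m) or (value of joint gate above 0.26 rad and y of ball in the frame of sorter below -0.125 m))), for 0.2 s.
At the end, for the whole second after the job is handed in: The gate is on the stop opposite to its starting one (within 0.04 rad) and the ball lies at rest in the catch tray on the gate's low side (more than 125 mm out from the pivot, centre below 85 mm, between the cheeks) (all of step 2 and linear speed of ball below 0.03 m/s); the robot touches nothing.
It fails at once if the ball is lifted (centre 25 mm or more above where it lay) (height (world z) of ball above 0.17 m).
It fails at once if the ball is carried out sideways above the gate instead of rolling down it (height (world z) of ball above 0.15 m and (y of ball in the frame of sorter above 0.045 m or y of ball in the frame of sorter below -0.045 m)).
It fails at once if the coupling nut is moved by more than 15 mm (distance of nut from where it was at the start of the episode above 0.015 m).
It fails at once if the tin is moved by more than 15 mm (distance of tin from where it was at the start of the episode above 0.015 m).
It fails at once if the spanner is moved by more than 15 mm (distance of wrench from where it was at the start of the episode above 0.015 m).
It also fails if it takes over 35 s, if anything falls off the work surface, if the arm or the gripper's body presses on something with over 40 N, if the wrist force passes 120 N, or if a joint passes its speed limit or range.

## Working session

There is one attempt and no reset: what is moved stays moved. The work goes in short steps, each a Python script; the robot and the scene stay as the last script left them, time stands still between calls to the robot, and variables do not carry over. Pictures are saved under pics/ and viewed, at most 10 in all, crops included, and the job is handed in when it is done.

```bash
mkdir -p pics
cat > h.py <<'E'
import numpy as np, cv2
from station import bot, observe, cams, order
def ray(name,p,cal=None):
    c=cal or cams.calibration(name);K=np.array(c["mtx"]);T=np.array(c["T"])
    d=c.get("dist"); 
    u=cv2.undistortPoints(np.array([[p]],float),K,None if d is None else np.array(d))[0,0]
    v=T[:3,:3]@np.array([u[0],-u[1],-1]);return T[:3,3],v/np.linalg.norm(v)
def tri(rs):
    A=np.zeros((3,3));b=np.zeros(3)
    for o,v in rs:
        M=np.eye(3)-np.outer(v,v);A+=M;b+=M@o
    x=np.linalg.solve(A,b);return x,[np.linalg.norm((np.eye(3)-np.outer(v,v))@(x-o)) for o,v in rs]
def atz(name,p,z):
    o,v=ray(name,p);return o+v*(z-o[2])/v[2]
def save(im,n): cv2.imwrite("pics/"+n,im[:,:,::-1])
E
python3 - <<'E'
from h import *
print(cams.calibration("side"),cams.calibration("top").keys(),bot.tips_ahead)
for n in("side","top"): save(cams.grab_frame(n),n+"1.png")
for q in "sorter gate_near gate_far feed_end ball tray_near tray_far nut tin wrench".split():
    r={}
    for n in("side","top"):
        L=cams.landmark_of(q,n)[:3]
        print(q,n,[(np.round(l["point"],1).tolist(),round(l["conf"],2)) for l in L]); 
        if L:r[n]=L[0]["point"]
    if len(r)==2:
        x,e=tri([ray(n,p) for n,p in r.items()]);print("   ",x.round(4),np.round(e,4))
print(observe())
E
```

```text
{'mtx': array([[457.23416404,   0.        , 316.86857955],
       [  0.        , 457.23416404, 241.20045343],
       [  0.        ,   0.        ,   1.        ]]), 'T': array([[ 0.83326794,  0.33489962, -0.43989405,  0.1950712 ],
       [-0.55256311,  0.47799163, -0.68278694, -0.83629965],
       [-0.01839941,  0.8120137 ,  0.58334828,  0.59674192],
       [ 0.        ,  0.        ,  0.        ,  1.        ]])} dict_keys(['mtx', 'T']) 0.025
sorter side [([338.3, 276.9], 0.59)]
sorter top [([316.3, 224.4], 0.84), ([219.6, 255.4], 0.47), ([268.3, 300.9], 0.41)]
    [ 0.6165 -0.2615 -0.0045] [0.0011 0.0011]
gate_near side [([343.6, 239.4], 0.74), ([310.6, 243.2], 0.57), ([258.1, 266.0], 0.22)]
gate_near top [([304.7, 249.1], 0.78)]
    [ 0.5868 -0.2611  0.0961] [0.0325 0.0325]
gate_far side [([368.5, 219.8], 0.56)]
gate_far top [([340.1, 180.8], 0.81)]
    [ 0.6588 -0.2956  0.1361] [0.0011 0.0011]
feed_end side [([343.8, 237.9], 0.67)]
feed_end top [([344.8, 225.0], 0.72)]
    [ 0.5937 -0.305   0.1266] [0.0007 0.0007]
ball side [([345.7, 241.5], 0.7), ([255.2, 366.4], 0.69)]
ball top [([
[... 631 characters left out ...]
, 0.88)]
{'time_s': 1.1, 'joint_pos': array([-1.27800801e+00,  2.75882884e-01,  1.50490235e+00,  1.19390122e-05,
        1.36070780e+00, -1.21011026e-01]), 'joint_vel': array([ 0.00154363,  0.00059017, -0.00108892, -0.00090213,  0.00131043,
       -0.00047515]), 'joint_torque': array([ 4.34030608e-04, -4.16669261e+01, -2.46102083e+01,  1.30608339e-05,
       -9.10726180e-05, -2.40583105e-06]), 'ee_pos': array([ 0.23120251, -0.52649727,  0.25633684]), 'ee_rot': array([3.07449501e+00, 6.45342952e-01, 3.16959520e-05]), 'wrist_force': array([ 0.7368071 ,  0.53253517, -0.54041869]), 'moment': array([-0.02414907, -0.00427293, -0.00042927]), 'grasp_force': 0.0, 'gripper_width': 0.08512963323512455}
```

View pics/side1.png

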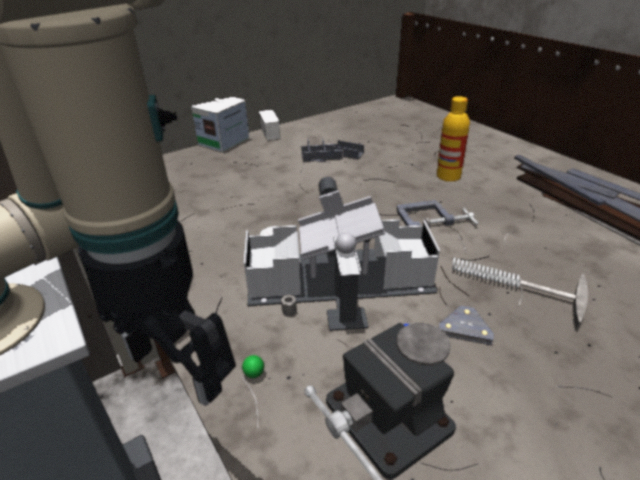

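View pics/top1.png

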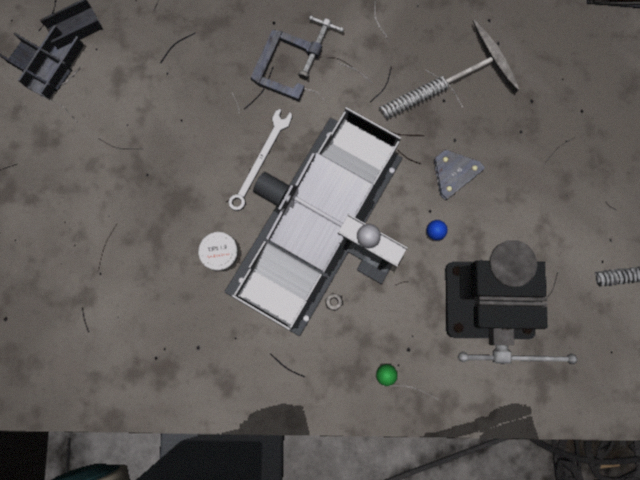

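Far wing is raised (side: right wing at (365,212) is higher), so I press gate_far and the ball goes to the far tray. Ball candidates:
- Silver ball in the trough: top (368,236), side (345,241). This is the one I choose.
- Blue ball: top (437,230). Rejected.
- Green ball: top (387,375), side (254,366). Rejected.

The triangulated heights match the text. Next I check the IK.

```bash
cat >> h.py <<'E'
from scipy.spatial.transform import Rotation as R
O=np.array([0.615,-0.2625,0.0]); YAW=1.093
def S(x,y,z):
    c,s=np.cos(YAW),np.sin(YAW);return O+np.array([c*x-s*y,s*x+c*y,z])
def toS(p):
    return R.from_euler('z',-YAW).apply(np.asarray(p)-O)
def ori(lean=0,flip=0,q=0):
    """tool z down, tool x along +-sorter x, (q extra yaw); lean: wrist toward sorter -x, rad"""
    return R.from_euler('z',YAW)*R.from_euler('y',-lean)*R.from_euler('z',q+np.pi*flip)*R.from_euler('x',np.pi)
def tcp(tip,r,t=None): return np.asarray(tip)-r.apply([0,0,bot.tips_ahead if t is None else t])
E
python3 - <<'E'
from h import *
b=cams.grab_frame("top"); save(cv2.resize(b[195:275,320:450],None,fx=5,fy=5,interpolation=2),"ballcrop.png")
for nm,p in (("press",S(-.01,-.06,.10)),("hover",S(-.01,-.06,.25)),("push0",S(-.125,0,.137)),("push1",S(-.055,0,.137))):
  for lean in (0,.3,.5):
    for f in (0,.5,1,1.5):
      r=ori(lean,0,np.pi*f);q=bot.ik(tcp(p,r),r.as_rotvec());print(nm,lean,f,None if q is None else np.round(q,2))
L=cams.landmark_of("gate","side");print(L[0]["point"] if L else L)
E
```

```text
press 0 0 [-0.52  0.58  1.33 -0.    1.23 -0.04]
press 0 0.5 [-0.52  0.58  1.33  0.    1.23 -1.61]
press 0 1 None
press 0 1.5 [-0.52  0.58  1.33 -0.    1.23  1.53]
press 0.3 0 [-0.67  0.6   1.34  0.31  1.27 -0.29]
press 0.3 0.5 [-0.67  0.6   1.34  0.31  1.27 -1.86]
press 0.3 1 None
press 0.3 1.5 [-0.67  0.6   1.34  0.31  1.27  1.28]
press 0.5 0 [-0.76  0.64  1.35  0.49  1.34 -0.44]
press 0.5 0.5 [-0.76  0.64  1.35  0.49  1.34 -2.01]
press 0.5 1 [-0.76  0.64  1.35  0.49  1.34  2.7 ]
press 0.5 1.5 [-0.76  0.64  1.35  0.49  1.34  1.13]
hover 0 0 [-0.52  0.51  1.09 -0.    1.54 -0.04]
hover 0 0.5 [-0.52  0.51  1.09  0.    1.54 -1.61]
hover 0 1 None
hover 0 1.5 [-0.52  0.51  1.09 -0.    1.54  1.53]
hover 0.3 0 [-0.67  0.52  1.12  0.29  1.57 -0.2 ]
hover 0.3 0.5 [-0.67  0.52  1.12  0.29  1.57 -1.77]
hover 0.3 1 None
hover 0.3 1.5 [-0.67  0.52  1.12  0.29  1.57  1.37]
hover 0.5 0 [-0.76  0.54  1.14  0.48  1.6  -0.3 ]
hover 0.5 0.5 [-0.76  0.54  1.14  0.48  1.6  -1.87]
hover 0.5 1 None
hover 0.5 1.5 [-0.76  0.54  1.14  0.48  1.6   1.27]
push0 0 0 [-0.69  0.48  1.43  0.    1.24 -0.22]
push0 0 0
[... 528 characters left out ...]
59  0.47  1.44 -0.    1.23 -0.11]
push1 0 0.5 [-0.59  0.47  1.44  0.    1.23 -1.68]
push1 0 1 None
push1 0 1.5 [-0.59  0.47  1.44 -0.    1.23  1.46]
push1 0.3 0 [-0.75  0.5   1.43  0.3   1.3  -0.36]
push1 0.3 0.5 [-0.75  0.5   1.43  0.3   1.3  -1.93]
push1 0.3 1 None
push1 0.3 1.5 [-0.75  0.5   1.43  0.3   1.3   1.21]
push1 0.5 0 [-0.84  0.54  1.43  0.47  1.38 -0.5 ]
push1 0.5 0.5 [-0.84  0.54  1.43  0.47  1.38 -2.08]
push1 0.5 1 [-0.84  0.54  1.43  0.47  1.38  2.64]
push1 0.5 1.5 [-0.84  0.54  1.43  0.47  1.38  1.07]Traceback (most recent call last):
  File "<stdin>", line 7, in <module>
ValueError: it knows: ball, feed_end, gate_far, gate_near, nut, sorter, tin, tray_far, tray_near, wrench
```

View pics/ballcrop.png

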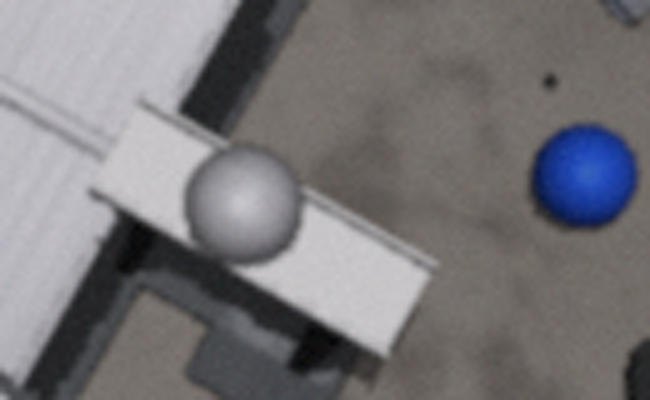

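The crop shows a plain grey steel ball in the trough at top (368.6,235.6), with the blue one apart from it. Next I close the gripper, go to a hover, and refine the sorter frame from the wrist camera and the trough edges.

Run:
```python
from h import *
px=lambda x,y:(320+x/5,195+y/5)
for nm,p,z in (("re1",(437,265),.133),("re2",(387,357),.133),("le1",(143,100),.133),("le2",(92,190),.133),("ball",(243,203),.145)):
    w=atz("top",px(*p),z);print(nm,w.round(4),toS(w).round(4))
t0=observe()["time_s"]
bot.grasp(20);print("tips",bot.tips_ahead,observe()["gripper_width"])
r=ori(.3)
bot.servo_line([.25,-.5,.34],speed=.25)
bot.move_ptp(tcp(S(-.01,-.066,.26),r),r.as_rotvec())
cal=cams.calibration("wrist");save(cams.grab_frame("wrist"),"w1.png")
for q in ("ball","gate_far","feed_end","tray_far","tray_near","gate_near"):
    L=cams.landmark_of(q,"wrist")
    if L:
        o,v=ray("wrist",L[0]["point"],cal)
        z={"ball":.145,"gate_far":.136,"feed_end":.127,"gate_near":.1}.get(q,.048)
        print(q,np.round(L[0]["point"],1),round(L[0]["conf"],2),toS(o+v*(z-o[2])/v[2]).round(4))
print(observe()["time_s"],observe()["wrist_force"],observe()["ee_pos"],np.round(observe()["joint_pos"],2))
```

```text
re1 [ 0.5586 -0.399   0.133 ] [-0.1472 -0.0127  0.133 ]
re2 [ 0.5304 -0.3838  0.133 ] [-0.1466  0.0193  0.133 ]
le1 [ 0.6074 -0.3099  0.133 ] [-0.0456 -0.0151  0.133 ]
le2 [ 0.5794 -0.2947  0.133 ] [-0.045   0.0168  0.133 ]
ball [ 0.5743 -0.3392  0.145 ] [-0.0868  0.0009  0.145 ]
tips 0.025 -1.688932409744314e-05
ball [155.6 148.2] 0.29 [0.0824 0.0582 0.145 ]
gate_far [310.8 273.8] 0.73 [-0.0125 -0.0583  0.136 ]
feed_end [235.5 312.3] 0.98 [-0.0433  0.0012  0.127 ]
tray_far [405.3 258.5] 0.97 [-0.0038 -0.1519  0.048 ]
tray_near [101.8 253.1] 0.92 [0.0018 0.1544 0.048 ]
gate_near [179.2 270.6] 0.79 [-0.0123  0.0563  0.1   ]
4.4667 [-0.56940976 -0.26161648  0.00469255] [ 0.66525151 -0.30875778  0.28417432] [-0.67  0.52  1.08  0.29  1.59 -0.19]
```

View pics/w1.png

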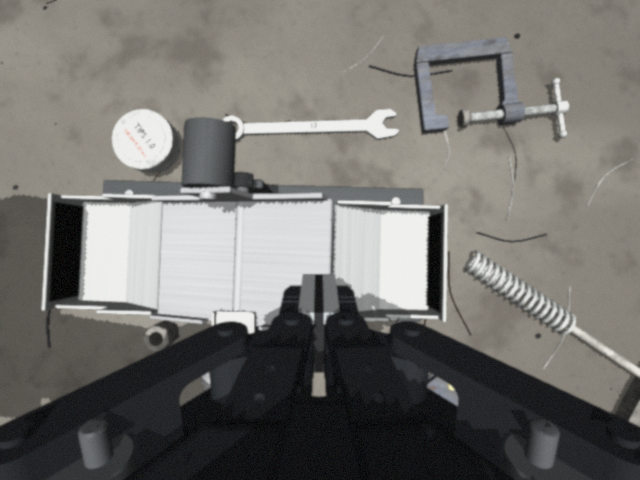

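The wrist view shows the far wing under the fingertips (319,290), the trough end at (235,315), and the nut at (160,335). All points agree with the frame to about 3 mm, apart from a yaw correction of about -0.02. I apply that and press.

```bash
cat >> h.py <<'E'
O=S(-.0015,0,0);YAW=1.073
E
python3 - <<'E'
from h import *
r=ori(.3);rv=r.as_rotvec()
bot.servo_line(tcp(S(-.01,-.066,.16),r),rv,speed=.2)
hit=bot.servo_line(tcp(S(-.01,-.066,.104),r),rv,speed=.07,threshold=25)
s=observe();print(hit,s["wrist_force"].round(2),(s["ee_pos"]+r.apply([0,0,.025])).round(4))
bot.servo_line(tcp(S(-.01,-.066,.25),r),rv,speed=.25)
for n in("side","top"): save(cams.grab_frame(n),n+"2.png")
for q in ("gate_near","gate_far","ball"):
    a=[cams.landmark_of(q,n) for n in("side","top")]
    print(q,[[(np.round(l["point"],1).tolist(),round(l["conf"],2)) for l in L] for L in a])
    if all(a): x,e=tri([ray(n,L[0]["point"]) for n,L in zip(("side","top"),a)]);print(toS(x).round(4),np.round(e,4))
print(observe()["time_s"])
E
```

```text
False [0.39 0.35 0.71] [ 0.6678 -0.3043  0.1043]
gate_near [[([310.1, 226.8], 0.58)], []]
gate_far [[([370.0, 234.4], 0.64), ([260.5, 264.6], 0.62)], []]
ball [[([348.7, 242.7], 0.93), ([253.2, 363.5], 0.56), ([339.0, 276.2], 0.46)], [([367.2, 235.9], 0.8), ([440.9, 231.3], 0.73), ([386.7, 375.5], 0.55)]]
[-0.0838 -0.0025  0.1427] [0.0026 0.0026]
7.2
```

View pics/side2.png

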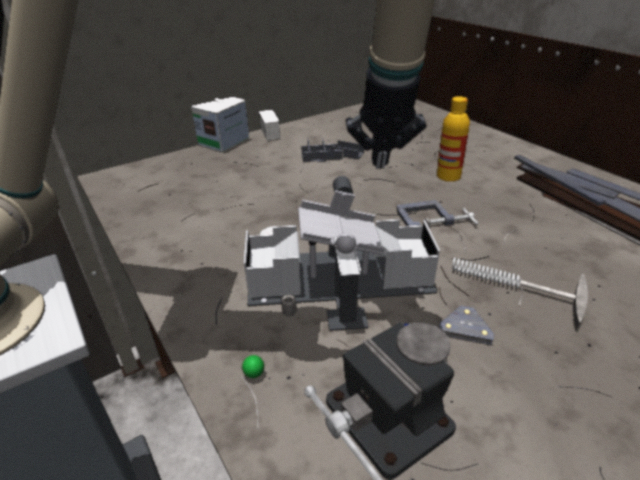

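The gate has gone over: near wing raised at (310,222), far wing low at (370,234), ball still in the trough at (346,243). Now I push the ball.

Run:
```python
from h import *
r=ori(.15);rv=r.as_rotvec()
bot.move_ptp(tcp(S(-.128,0,.24),r),rv)
h0=bot.servo_line(tcp(S(-.128,0,.139),r),rv,speed=.12,threshold=8)
s=observe();print(h0,s["wrist_force"].round(2),toS(s["ee_pos"]+r.apply([0,0,.025])).round(4))
if not h0:
    save(cams.grab_frame("side"),"side3.png")
    h1=bot.servo_line(tcp(S(-.066,0,.139),r),rv,speed=.05,threshold=15)
    s=observe();print(h1,s["wrist_force"].round(2),toS(s["ee_pos"]+r.apply([0,0,.025])).round(4))
    bot.sleep(.5)
for n in("side","top"):
    save(cams.grab_frame(n),n+"4.png")
    print([(np.round(l["point"],1).tolist(),round(l["conf"],2)) for l in cams.landmark_of("ball",n)])
print(observe()["time_s"])
```

```text
False [-0.41 -0.76 -0.9 ] [-0.1279 -0.0007  0.1398]
False [ 0.29  0.03 -0.43] [-0.0663 -0.      0.139 ]
[([254.6, 365.3], 0.88), ([414.7, 236.5], 0.58)]
[([346.5, 128.4], 0.61)]
10.925
```

View pics/side4.png

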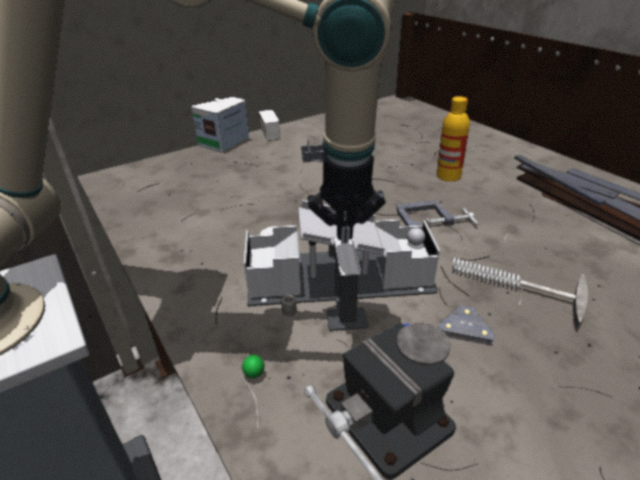

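The ball is in the far tray at side (415,237) and the gate is still over. I retract, check that it is at rest, and hand in.

Run:
```python
from h import *
r=ori(.15);rv=r.as_rotvec()
bot.servo_line(tcp(S(-.085,0,.145),r),rv,speed=.1)
bot.servo_line(tcp(S(-.1,0,.27),r),rv,speed=.2)
P=[]
for k in range(2):
    rs=[]
    for n,g in (("side",(415,237)),("top",(346,128))):
        cams.grab_frame(n);L=[l["point"] for l in cams.landmark_of("ball",n)]
        L=[p for p in L if np.hypot(*(np.array(p)-g))<15]
        print(n,L[:1])
        if L: rs.append(ray(n,L[0]))
    if len(rs)==2:
        x,e=tri(rs);P.append(toS(x));print(P[-1].round(4),np.round(e,4))
    bot.sleep(.6)
L=cams.landmark_of("gate_near","side");print([l["point"] for l in L])
print(observe()["time_s"],observe()["wrist_force"].round(2))
ok=len(P)==2 and np.linalg.norm(P[0]-P[1])<.008 and P[1][1]<-.125 and P[1][2]<.085 and abs(P[1][0])<.05
if ok: print(order.job_done())
```

```text
side [[418.4, 236.1]]
top [[346.5, 129.0]]
[ 0.0341 -0.1627  0.0608] [0.0036 0.0036]
side [[418.7, 237.0]]
top [[347.8, 127.8]]
[ 0.0335 -0.1648  0.0593] [0.0022 0.0022]
[[310.5, 226.1]]
13.7083 [-0.4   0.1   0.11]
the job is handed in; nothing more can be done
None
```

I pressed the far wing down so the gate rocked fully over, then pushed the steel ball off the trough; it rolled into the far tray, measured at rest there at about y = -164 mm, z = 60 mm. I handed the job in after about 14 s, with no verdict shown.

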